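# Hang up the well plug and hold the probe in the thermostat well

## Task

Lift the plug out of the thermostat block's well and hang it by its eye on the peg of the stand, letting go of it. Then take the temperature probe from its rest and lower its rod upright into the middle of the well, without touching the block, until the black band around the rod is level with the block's top. Finish holding the probe there, still and centred (do not let go), and leave the other things on the bench where they are.

Things in the scene. Friction and masses are not known exactly. Their poses are not given: they have to be found in the camera images.
- thermostat: Fixed white dry-block thermostat, 130 x 130 mm and 100 mm high, with a flush 90 mm square aluminium top. In the middle of the top is one well: a vertical round hole 24 mm in diameter, 87 mm deep. Origin: centre of its underside, z up. It stands in the middle of the work area, its place and yaw vary.
- well_mouth (a point): Centre of the well's mouth, level with the block's flat top, 100 mm above the bench; z up along the well's axis.
- plug: Loose plug, 0.13 to 0.21 kg: steel disc 44 mm in diameter, 10 mm thick, lying on the block over the well (a 16 mm spigot reaches 10 mm down into it); above it a neck, an upright steel ring (the eye), and on top a square black grip 22 x 22 mm, 34 mm high. Origin: centre of the disc's underside, z up; grip from z = 60 to 94 mm, faces along x and y. Yaw varies.
- plug_eye (a point): Centre of the plug's eye, 39 mm above the plug's origin. The eye's opening is 32 mm in diameter, its bar 6 mm thick, its axis (the way a peg passes through) is the plug's x axis, either way round.
- plug_grip (a point): Point on the axis of the plug's grip, 82 mm above the plug's origin, 22 mm above the grip's lower end: a good TCP position for gripping from above.
- peg_stand: Fixed stand: steel base 14 mm high, 90 mm wide, from x = -80 to 40 mm; a post 12 mm in diameter, 135 mm high, at the origin (foot, bench level); from its top a straight peg 8 mm in diameter along the stand's -x axis, rising 14 mm over its 70 mm. Nothing stands above the peg. Stand and probe rest may be on either side of the thermostat.
- peg_mid (a point): Point on the peg's centre line, 40 mm out from the post, 143 mm above the bench: hang the eye about here. Axes as the stand's.
- peg_tip (a point): Tip of the peg's centre line, 70 mm out from the post, 149 mm above the bench (its round end reaches 4 mm farther).
- probe_rest: Fixed rest for the probe: grey base 80 x 80 x 6 mm and an aluminium plate 56 x 56 x 12 mm, top at 90 mm, on two thin posts, with a hole 16 mm in diameter in which the probe's rod hangs. Origin: centre of its underside.
- probe: Loose probe, 0.09 to 0.14 kg, upright in its rest: steel rod 8 mm in diameter, 80 mm long, below a square grey handle 24 x 24 mm, 70 mm high, with a 4 mm button on top. The handle's underside sits on the rest's top. Origin: the rod's lower tip, z up along the rod; handle from z = 80 to 150 mm, faces along x and y. Yaw varies.
- probe_band (a point): Middle of the raised black band around the rod (11 mm in diameter, 4 mm high), 50 mm above the rod's tip.
- probe_grip (a point): Point on the axis of the probe's handle, 120 mm above the rod's tip: a good TCP position for gripping from above.
- tube_rack: Bystander: white rack of capped tubes, 55 x 120 mm, 95 mm high, beyond the thermostat. Origin: centre of underside, like all bystanders.
- reagent_bottle: Bystander: brown glass bottle, 74 mm in diameter, 170 mm high, beyond the thermostat.
- beaker: Bystander: glass beaker, 56 mm in diameter, 60 mm high, on the robot's side of the thermostat.
- sample_jar: Bystander: small jar with an orange cap, 48 mm in diameter, 55 mm high, on the robot's side of the thermostat.
- tip_box: Bystander: box of pipette tips, 122 x 82 x 65 mm, on the right.
- vial_block: Bystander: grey block of vials, 100 x 60 x 41 mm, on the left.
There are look-alikes about, which are no part of the job. What is shaped like the thermostat but turquoise or yellow is not meant. What is shaped like the plug but orange is not meant.

How it is judged:
On the way:
1. the plug hangs by its eye on the peg, released (x of plug_eye in the frame of peg_stand between -0.075 and -0.005 m and y of plug_eye in the frame of peg_stand between -0.015 and 0.015 m and z of plug_eye in the frame of peg_stand between 0.115 and 0.145 m and contact force between plug and peg_stand above 0.3 N and contact force between plug and the fingers below 0.05 N and linear speed of plug below 0.08 m/s), for 0.2 s.
At the end, for the whole second after the job is handed in: The plug hangs still on the peg through its eye, released. The probe is held in the fingers, still, upright within 4 degrees, tip and band within 4 mm of the well's axis, the band within 8 mm of the block top's level, not touching the block (all of step 1 and z of probe_band in the frame of well_mouth between -0.008 and 0.008 m and horizontal distance between each of probe_band, probe and well_mouth below 0.004 m and angle between probe's own z axis and vertical below 0.07 rad and contact force between probe and the fingers above 1 N and contact force between probe and thermostat below 0.1 N and linear speed of probe below 0.02 m/s); the arm keeps its last pose, push and grip.
It fails at once if the probe touches the thermostat block (contact force between probe and thermostat above 0.5 N).
It fails at once if a bystander is moved more than 25 mm (distance of any of tube_rack, reagent_bottle, beaker, sample_jar, tip_box, vial_block from where it was at the start of the episode above 0.025 m).
It also fails if it takes over 62 s, if anything falls off the work surface, if the arm or the gripper's body presses on something with over 40 N, if the wrist force passes 120 N, or if a joint passes its speed limit or range.

## Robot

A 6-joint arm with a two-finger parallel gripper is mounted at the origin on the work surface. World frame = base frame: x ahead of the robot, y to its left, z up, the work surface at z = 0. Lengths are in m, angles in rad, forces in N, time in s.
With the tool pointing down it reaches from about 0.3 to 0.775 m from the base axis. Payload 14.6 kg.
Tool frame: the origin (TCP) lies between the finger pads, 19 mm behind the fingertips; this is the grasp point; z points along the fingers, y is the line along which they close (so a half turn about z gives the same grasp; the last joint's range is limited). The gripper opens to 94 mm and grips with 3 to 60 N. Pads are 16 mm wide; open, the fingers measure 119 mm over their backs; the gripper's body (75 mm by 177 mm) begins 78 mm behind the grasp point.
Start: joints at [-1.238, 0.3, 1.521, -0, 1.321, -0.067], TCP at [0.214, -0.507, 0.224] pointing down, gripper open.
Joint ranges: [-3.03, 3.03], [-0.79, 2.21], [0.23, 2.52], [-1.04, 4.18], [0, 3.07], [-2.55, 2.55]. Speed limits (rad/s): [2.22, 2.22, 2.57, 3.14, 3.14, 3.14].

## Interface

Orientations are given as [roll, pitch, yaw] about the fixed x, y, z axes, in that order (R = Rz(yaw) Ry(pitch) Rx(roll)).
In Python, from station import monitor, camera, ctrl gives the robot as it stands.
- The arm moves only by the tool apply_moves, never from a script. Its argument "plan" is one flat list of numbers, 4 for each row, row after row: the shift along the tool's x, y, z in mm, then the turn about the tool's z in rad. In form: [dx, dy, dz, spin, dx, dy, dz, spin, ...]. A call has 1 to 20 rows; each row shifts and turns the commanded pose from where the row before left it, along the tool's axes as they then stand; what a row does not reach is not made up. A row lasts 1/10 s, in which the tool goes at most 50 mm and 8.59 degrees, less where a joint would pass 70% of its speed; a pose out of reach is approached as far as the arm can. A call is refused whole if a number of a shift passes 50 or a number of a turn 0.15, either way. A call with a gripper value outside its range is refused whole. "hand" is the gripper command: -1 is shut, 1 is fully open, values between are in proportion, set as the call begins (left out, the last holds). The fingers move at their own pace and stop on an object; "squeeze" is the grip in N (left out, the last holds). Time passes only in rows, so rows that do not move let the fingers close. It gives the time, the measured TCP pose, the force, the opening and the grip force at its end, in the units of the state.
- monitor.get_obs(): the state, without advancing time (a new reading comes with each control period).
- camera(name): name is "scene" or "side" or "wrist"; returns a dict with "image" (400x640x3 uint8, red, green, blue), "range_z" (400x640 float32, m along the optical axis (not along the pixel's ray), 0 where there is no reading), "mtx" (3x3 intrinsics, pixels), "distortion" ([k1, k2, p1, p2, k3] as OpenCV has them; the pictures are not rectified), "rvec" (rotation vector, rad) and "tvec" (3), from world to camera coordinates, as OpenCV has them. Camera axes: x right, y down, z forward; pixel columns grow to the right and rows downward; lengths in m; the calibration is good to about 2 mm. A picture is of the moment at which its call begins.
- ctrl.hand_in(): hands the job in; it is judged then, once.
The state is a dict: "time_s": time; "qpos": joint angles; "joint_vel": joint speeds; "tau": joint torques, N m; "ee_pos": TCP position; "eef_rot": TCP orientation; "force": force on the tool from outside, world axes, zero at the start; "moment": the same for the moment, N m; "grip_width": finger opening in m; "grip_force": force on a finger pad.
Only numpy, scipy, OpenCV 4.12 (cv2) and the standard library are available. Lean on these libraries where they do the work, as an engineer would, in place of code of your own. Each camera call takes 0.05 s, during which the arm holds its last target. There are 200 camera calls.

## Working session

There is one attempt and no reset: what is moved stays moved. The work goes in short steps, Python scripts to look and compute and a tool call to move; the robot and the scene stay as the last step left them, time stands still between calls to the robot, and variables do not carry over. Pictures are saved under pics/ and viewed, at most 10 in all, crops included, and the job is handed in when it is done.

Besides the shell and the picture viewer there is one more tool, called after "Emit:" by a JSON object that holds its "api" and its "payload". apply_moves: Moves the arm, as the interface text tells. Its arguments: {"type":"object","properties":{"plan":{"type":"array","items":{"type":"number"}},"hand":{"type":"number"},"squeeze":{"type":"number"}},"required":["plan"]}

```bash
mkdir -p pics
cat > h.py <<'E'
import numpy as np, cv2
from station import monitor, camera, ctrl
def cap(name, f=None):
    c=camera(name)
    if f: cv2.imwrite(f, c["image"][:,:,::-1])
    return c
def cloud(c):
    h,w=c["range_z"].shape
    uv=np.stack(np.meshgrid(np.arange(w),np.arange(h)),-1).reshape(-1,1,2).astype(np.float64)
    n=cv2.undistortPoints(uv,np.array(c["mtx"]),np.array(c["distortion"])).reshape(h,w,2)
    z=c["range_z"][...,None]
    P=np.concatenate([n*z,z],-1)
    R=cv2.Rodrigues(np.array(c["rvec"]))[0]
    W=(P-np.array(c["tvec"]).reshape(3))@R
    W[c["range_z"]<=0]=np.nan
    return W
E
python3 - <<'E'
from h import *
for n in("scene","side"):
    c=cap(n,f"pics/{n}0.png"); np.save(f"pics/{n}0.npy",cloud(c))
    R=cv2.Rodrigues(np.array(c["rvec"]))[0]; print(n,-R.T@np.array(c["tvec"]).reshape(3))
print(monitor.get_obs())
E
```

```text
scene [ 1.24562488 -0.10807821  1.25462126]
side [0.03003957 0.80836942 0.72487245]
{'time_s': 0.1, 'qpos': array([-1.23759756e+00,  3.00397502e-01,  1.52149237e+00,  3.06411140e-06,
        1.32067802e+00, -6.65875269e-02]), 'joint_vel': array([-6.33888242e-06, -6.92868714e-04,  1.78210711e-04, -2.27455568e-04,
        3.33687686e-04,  4.91963257e-04]), 'tau': array([-2.15689070e-04, -5.32638216e+01, -3.53282368e+01,  7.08149979e-02,
        2.34627840e-02, -8.68050233e-05]), 'ee_pos': array([ 0.21401044, -0.50643769,  0.22376421]), 'eef_rot': array([-3.14061977e+00, -6.78524060e-05,  3.99785502e-01]), 'force': array([ 0.38595015, -0.19378308, -0.34177441]), 'moment': array([-0.00786781, -0.01208773, -0.00151514]), 'grip_force': 0.0, 'grip_width': 0.093940621632424}
```

View pics/scene0.png

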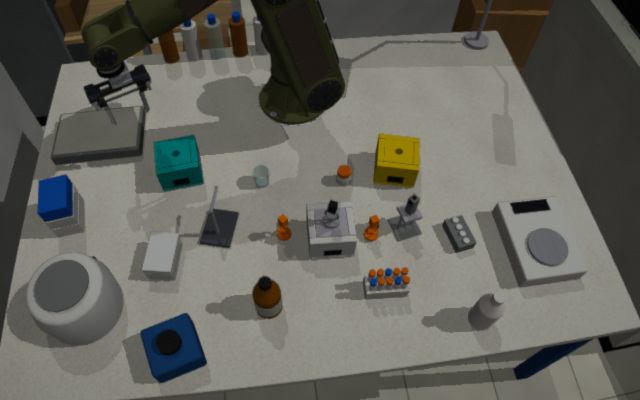

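View pics/side0.png

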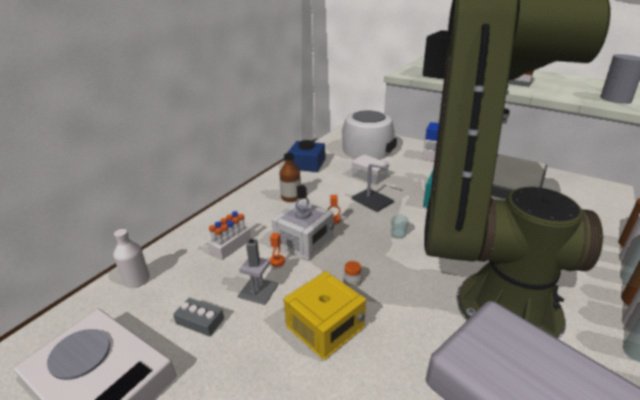

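Scene candidates:
- **Thermostat:** white at (330,230) is the one. Turquoise (178,162) and yellow (397,160) are decoys.
- **Plug:** black grip at (333,208) on the white block. Orange look-alikes are at (284,228) and (372,228).
- **Stand:** (215,225), with its peg at (213,195).
- **Probe and rest:** (410,210).

Next I'll measure these and check my choice in one crop.

Run:
```python
from h import *
a=cv2.imread("pics/scene0.png")[175:265,190:440]
cv2.imwrite("pics/crop0.png",cv2.resize(a,None,fx=3.2,fy=3.2,interpolation=cv2.INTER_CUBIC))
for n in("scene","side"):
    W=np.load(f"pics/{n}0.npy")
    def sel(name,x0,x1,y0,y1,z0,z1):
        P=W.reshape(-1,3);m=(P[:,0]>x0)&(P[:,0]<x1)&(P[:,1]>y0)&(P[:,1]<y1)&(P[:,2]>z0)&(P[:,2]<z1)
        Q=P[m]
        if len(Q)<3: print(n,name,len(Q));return
        r=cv2.minAreaRect((Q[:,:2]*1000).astype(np.float32))
        print(n,name,len(Q),Q.mean(0).round(4),"min",Q.min(0).round(3),"max",Q.max(0).round(3),"rect",np.round(r[0],1),np.round(r[1],1),round(r[2],1))
    if n=="scene":
        for p in((330,245),(333,208),(213,195),(410,210),(408,222),(220,230)): print(p,W[p[1],p[0]].round(3))
        c=W[245,330]; g=W[212,410]; s=W[230,220]
    sel("blocktop",c[0]-.12,c[0]+.12,c[1]-.075,c[1]+.075,.094,.105)
    sel("plugtop",c[0]-.12,c[0]+.12,c[1]-.09,c[1]+.09,.19,.2)
    sel("pluggrip",c[0]-.12,c[0]+.12,c[1]-.09,c[1]+.09,.165,.2)
    sel("probe handle",g[0]-.09,g[0]+.09,g[1]-.07,g[1]+.07,.11,.18)
    sel("probetop",g[0]-.09,g[0]+.09,g[1]-.07,g[1]+.07,.153,.18)
    sel("resttop",g[0]-.09,g[0]+.09,g[1]-.07,g[1]+.07,.083,.095)
    sel("restbase",g[0]-.09,g[0]+.09,g[1]-.07,g[1]+.07,.003,.012)
    sel("base",s[0]-.1,s[0]+.1,s[1]-.1,s[1]+.1,.009,.02)
    sel("peg",s[0]-.12,s[0]+.12,s[1]-.12,s[1]+.12,.132,.16)
    sel("post",s[0]-.12,s[0]+.12,s[1]-.12,s[1]+.12,.03,.12)
```

```text
(330, 245) [0.649 0.036 0.087]
(333, 208) [0.597 0.046 0.193]
(213, 195) [ 0.39  -0.292  0.004]
(410, 210) [0.583 0.271 0.119]
(408, 222) [0.601 0.268 0.082]
(220, 230) [ 0.524 -0.272  0.014]
scene blocktop 1447 [0.5965 0.045  0.0993] min [ 0.529 -0.021  0.094] max [0.654 0.111 0.105] rect [589.3  46.3] [129.8 123.4] 87.3
scene plugtop 55 [0.5852 0.0462 0.1936] min [0.57  0.034 0.19 ] max [0.597 0.059 0.199] rect [584.6  46.2] [20.9 23. ] 61.7
scene pluggrip 109 [0.5884 0.0458 0.1859] min [0.57  0.032 0.165] max [0.6   0.06  0.199] rect [584.9  45.9] [22.4 24.8] 57.4
scene probe handle 178 [0.5761 0.2751 0.1432] min [0.557 0.262 0.11 ] max [0.588 0.294 0.166] rect [572.2 276.8] [26.  26.9] 30.7
scene probetop 75 [0.5729 0.2765 0.1595] min [0.557 0.263 0.153] max [0.587 0.29  0.166] rect [572.4 276.9] [24.4 26.8] 28.8
scene resttop 218 [0.5794 0.2726 0.0893] min [0.544 0.245 0.083] max [0.606 0.308 0.095] rect [572.  277.5] [60.4 56.7] 11.7
scene restbase 594 [0.5946 0.2716 0.0055] min [0.497 0.202 0.003] max [0.675 0.341 0.012] rect [586.4 271.6] [139.5 177.6] 89.9
scene base 841 [ 0
[... 961 characters left out ...]
581 0.291 0.166] rect [565.9 275.3] [24.5 23.5] 30.5
side resttop 308 [0.5595 0.2817 0.0901] min [0.534 0.239 0.083] max [0.597 0.309 0.095] rect [567.1 274.1] [59.  59.9] 12.0
side restbase 634 [0.5616 0.2781 0.0062] min [0.504 0.203 0.003] max [0.667 0.324 0.012] rect [584.9 264.7] [164.2 119.6] 2.0
side base 467 [ 0.5029 -0.2692  0.0133] min [ 0.437 -0.33   0.009] max [ 0.575 -0.211  0.02 ] rect [ 507.5 -273. ] [ 95.  125.1] 74.3
side peg 46 [ 0.4931 -0.269   0.1433] min [ 0.457 -0.283  0.134] max [ 0.531 -0.258  0.153] rect [ 493.3 -269.1] [10.7 76.5] 73.6
side post 135 [ 0.54   -0.3246  0.0646] min [ 0.519 -0.391  0.031] max [ 0.599 -0.271  0.118] rect [ 542.7 -341.4] [ 46.8 142.5] 30.4
```

View pics/crop0.png

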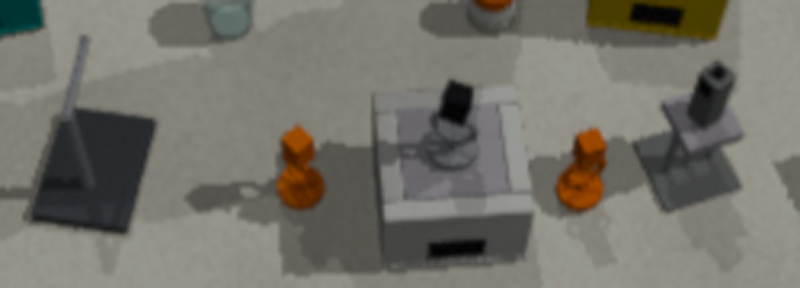

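The crop confirms it: the black-grip plug is on the white block at crop (456,120), the stand is at (85,150) with its peg pointing to (82,40), and the probe is in its rest at (710,95). I'm setting out to above the plug.

Emit:
{"api": "apply_moves", "payload": {"plan": [28,-18,-6,0,28,-18,-6,0,28,-18,-6,0,28,-18,-6,0,28,-18,-6,0,28,-18,-6,0,28,-18,-6,0,28,-18,-6,0,28,-18,-6,0,28,-18,-6,0,28,-18,-6,0,28,-18,-6,0,28,-18,-6,0,28,-18,-6,0,28,-18,-6,0,28,-18,-6,0,28,-18,-6,0,28,-18,-6,0,28,-18,-6,0,22,-18,-6,0], "hand": 1}}

```text
time_s: 2.1
ee_pos: [0.585, 0.042, 0.3439]
eef_rot: [-3.141, 0.001, 0.4]
force: [-0.5, -0.6, 0.6]
grip_width: 0.0937
grip_force: 0.0
```

Run:
```python
from h import *
c=cap("wrist","pics/wrist1.png"); W=cloud(c); np.save("pics/wrist1.npy",W)
o=monitor.get_obs();print(o["ee_pos"],o["eef_rot"],o["time_s"])
R=cv2.Rodrigues(np.array(c["rvec"]))[0]; print(-R.T@np.array(c["tvec"]).reshape(3),R)
P=W.reshape(-1,3)
for nm,z0,z1,r in(("blocktop",.095,.105,.1),("plugtop",.185,.2,.04),("eye",.125,.155,.05),("disc",.107,.114,.04)):
    m=(abs(P[:,0]-.588)<r)&(abs(P[:,1]-.046)<r)&(P[:,2]>z0)&(P[:,2]<z1);Q=P[m]
    if len(Q)>3: print(nm,len(Q),Q.mean(0).round(4),cv2.minAreaRect((Q[:,:2]*1000).astype(np.float32)))
```

```text
[0.58593483 0.04497666 0.3444381 ] [-3.14074898e+00 -2.80470468e-04  4.02176374e-01] 2.15
[0.66225898 0.07523957 0.50458511] [[ 3.89356739e-01 -9.21086774e-01 -6.96178221e-04]
 [-8.82022068e-01 -3.73061091e-01  2.87858460e-01]
 [-2.65402337e-01 -1.11465587e-01 -9.57672711e-01]]
blocktop 8369 [0.5875 0.048  0.1002] ((582.4898071289062, 45.96385955810547), (130.44482421875, 130.48696899414062), 87.22352600097656)
plugtop 474 [0.5838 0.0465 0.1937] ((582.7369995117188, 46.15733337402344), (22.31713104248047, 22.155874252319336), 61.650230407714844)
eye 69 [0.5908 0.0596 0.1427] ((589.3801879882812, 58.433937072753906), (15.350958824157715, 5.656832695007324), 58.02735900878906)
disc 486 [0.5898 0.0464 0.1103] ((587.8447875976562, 47.582183837890625), (33.76030731201172, 42.680049896240234), 19.2010498046875)
```

View pics/wrist1.png

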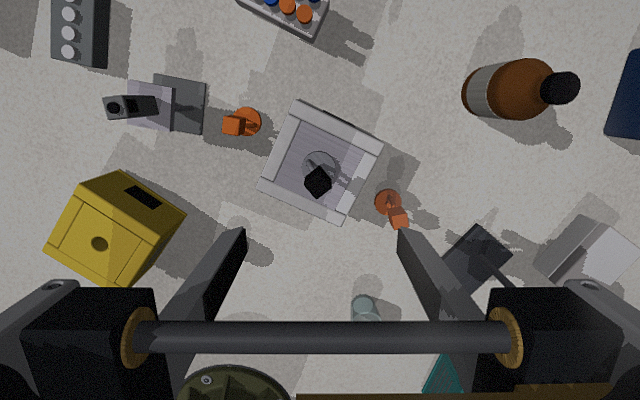

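The wrist view shows the white block at (320,162) with the plug's grip at (318,182). The eye axis is about -28° in yaw, so I'll grip at yaw -0.495, which closes the fingers across the eye axis.

Emit:
{"api": "apply_moves", "payload": {"plan": [0,0,0,0.15,0,0,0,0.15,0,0,0,0.15,0,0,0,0.15,0,0,0,0.15,0,0,0,0.147,-3,0,20,0,0,0,30,0,0,0,30,0,0,0,0,0,0,0,0,0], "hand": 0.2}}

```text
time_s: 3.25
ee_pos: [0.5817, 0.042, 0.265]
eef_rot: [3.142, 0.0, -0.497]
force: [0.8, 0.4, 0.8]
grip_width: 0.0563
grip_force: 0.0
```

Run:
```python
from h import *
c=cap("wrist","pics/wrist2.png"); W=cloud(c)
o=monitor.get_obs();print(o["ee_pos"],o["eef_rot"],o["time_s"],o["grip_width"])
P=W.reshape(-1,3)
for nm,z0,z1,r in(("blocktop",.095,.105,.1),("plugtop",.185,.2,.03),("eye",.125,.155,.04),):
    m=(abs(P[:,0]-.588)<r)&(abs(P[:,1]-.046)<r)&(P[:,2]>z0)&(P[:,2]<z1);Q=P[m]
    if len(Q)>3: print(nm,len(Q),Q.mean(0).round(4),cv2.minAreaRect((Q[:,:2]*1000).astype(np.float32)))
```

```text
[0.58204571 0.04203078 0.26586114] [-3.14078384e+00 -1.44579737e-03 -4.97234749e-01] 3.3 0.0563330594352004
blocktop 12070 [0.5886 0.0424 0.1002] ((582.7525024414062, 46.10560607910156), (130.58053588867188, 129.56033325195312), 87.27740478515625)
plugtop 788 [0.5841 0.0452 0.1937] ((582.9352416992188, 46.07659912109375), (21.46260643005371, 22.106220245361328), 61.38044738769531)
eye 206 [0.5837 0.045  0.1402] ((582.8505859375, 45.97857666015625), (42.49158477783203, 5.8560028076171875), 62.07881164550781)
```

Emit:
{"api": "apply_moves", "payload": {"plan": [-1.2,-3.9,20,0,0,0,20,0,0,0,20,0,0,0,15,0,0,0,8.5,0,0,0,0,0,0,0,0,0]}}

```text
time_s: 4.0
ee_pos: [0.583, 0.0461, 0.1821]
eef_rot: [-3.141, -0.001, -0.497]
force: [0.7, -0.8, 0.6]
grip_width: 0.0564
grip_force: 0.0
```

Emit:
{"api": "apply_moves", "payload": {"plan": [0,0,0,0,0,0,0,0,0,0,0,0,0,0,0,0,0,0,0,0,0,0,0,0,0,0,0,0,0,0,0,0], "hand": -1, "squeeze": 30}}

```text
time_s: 4.8
ee_pos: [0.5825, 0.046, 0.1808]
eef_rot: [-3.142, -0.0, -0.497]
force: [-0.4, -0.5, 1.9]
grip_width: 0.0217
grip_force: 30.0
```

Emit:
{"api": "apply_moves", "payload": {"plan": [0,0,-10,0,0,0,-15,0,0,0,-20,0,0,0,-20,0,0,0,-20,0,0,0,-15,0,0,0,0,0]}}

```text
time_s: 5.5
ee_pos: [0.5829, 0.0461, 0.2833]
eef_rot: [-3.14, -0.003, -0.497]
force: [-0.5, 0.9, -1.1]
grip_width: 0.0216
grip_force: 30.0
```

Emit:
{"api": "apply_moves", "payload": {"plan": [0,10,0,0,0,20,0,0,0,24,0,0,0,24,0,0,0,24,0,0,0,24,0,0,0,24,0,0,0,24,0,0,1,24,0,0,1,24,0,0,1,24,0,0,1,24,0,0,1,24,0,0,0,20,0,0,0,12,0,0,0,8,0,-0.12,0,0,0,-0.103,0,0,0,0,0,0,0,0]}}

```text
time_s: 7.4
ee_pos: [0.4274, -0.2497, 0.2803]
eef_rot: [-3.141, 0.001, -0.277]
force: [-0.4, 0.3, -1.6]
grip_width: 0.0216
grip_force: 30.0
```

Run:
```python
from h import *
c=cap("wrist","pics/wrist3.png"); W=cloud(c); np.save("pics/wrist3.npy",W)
o=monitor.get_obs();print(o["ee_pos"],o["eef_rot"],o["time_s"],o["grip_width"],o["force"])
P=W.reshape(-1,3)
def sel(nm,z0,z1,x0,x1,y0,y1):
    m=(P[:,0]>x0)&(P[:,0]<x1)&(P[:,1]>y0)&(P[:,1]<y1)&(P[:,2]>z0)&(P[:,2]<z1);Q=P[m]
    if len(Q)>3: print(nm,len(Q),Q.mean(0).round(4),cv2.minAreaRect((Q[:,:2]*1000).astype(np.float32)))
sel("base",.010,.018,.42,.6,-.36,-.19)
sel("peg",.133,.157,.45,.56,-.32,-.23)
sel("blocktop",.095,.105,.48,.68,-.03,.14)
```

```text
[ 0.42744067 -0.24968809  0.28046822] [-3.14142451e+00  4.26925061e-04 -2.76824158e-01] 7.45 0.02195785023568969 [ 0.08078871 -0.206289   -1.10386252]
base 5897 [ 0.5132 -0.2768  0.0143] ((509.8033752441406, -275.9002685546875), (90.2808609008789, 119.3568115234375), 74.14522552490234)
peg 810 [ 0.4975 -0.2726  0.1448] ((496.1046142578125, -272.1505126953125), (10.99318790435791, 78.04955291748047), 73.98011016845703)
blocktop 9808 [0.5758 0.024  0.1002] ((582.5657348632812, 42.479976654052734), (127.06166076660156, 130.5789794921875), 86.72193908691406)
```

View pics/wrist3.png

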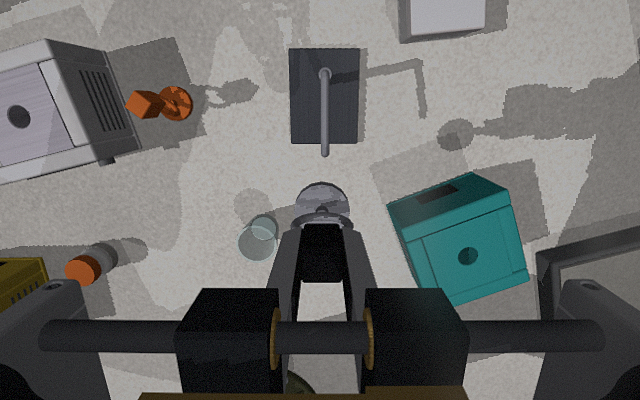

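The peg lies straight ahead, from its post top at (325,72) to its tip at (325,155). The plug hangs in the grip with its eye edge-on and facing the peg. I'll shift 2.7 mm sideways, go down, and thread it on.

Emit:
{"api": "apply_moves", "payload": {"plan": [0,2.7,10,0,0,0,20,0,0,0,20,0,0,0,20,0,0,0,15,0,0,0,7.5,0,0,0,0,0,0,0,0,0,6,0,0,0,8,0,0,0,8,0,0,0,8,0,0,0,8,0,0,0,8,0,0,0,8,0,0,0,8,0,0,0,5,0,0,0,0,0,0,0,0,0,0,0]}}

```text
time_s: 9.35
ee_pos: [0.4912, -0.2706, 0.1881]
eef_rot: [-3.142, 0.0, -0.274]
force: [0.2, 0.0, -2.1]
grip_width: 0.0217
grip_force: 30.0
```

Run:
```python
from h import *
c=cap("side"); i=c["image"][140:260,290:450]
cv2.imwrite("pics/side2.png",cv2.resize(i[:,:,::-1],None,fx=5,fy=5,interpolation=cv2.INTER_CUBIC))
o=monitor.get_obs();print(o["ee_pos"],o["eef_rot"],o["time_s"],o["grip_width"],o["force"])
```

```text
[ 0.49111442 -0.2705838   0.18821981] [-3.14156623e+00  1.75768999e-04 -2.74217311e-01] 9.4 0.021798572043798987 [-0.50344932 -0.22230947 -1.54011108]
```

View pics/side2.png

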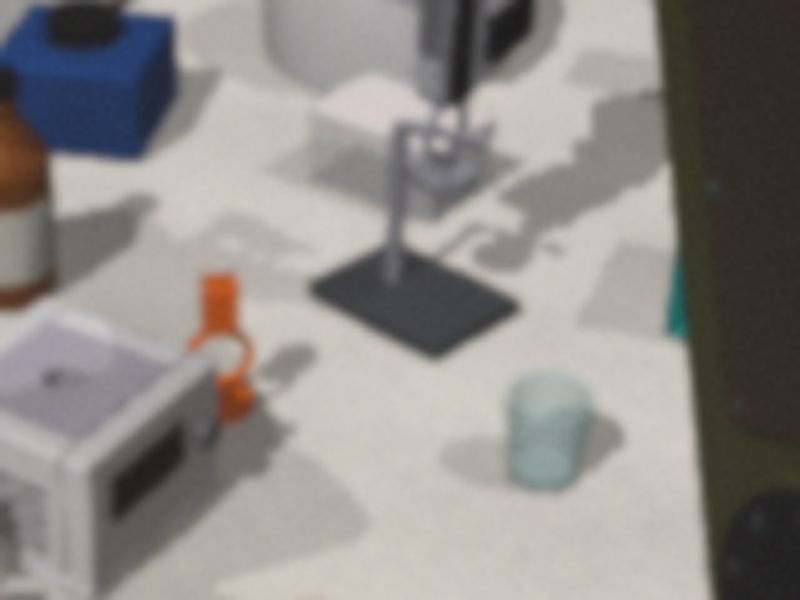

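The ring sits at about (445,140), with the peg running through it from (395,130) to the tip at (490,130). Now I'll lower it until the peg takes the weight.

Emit:
{"api": "apply_moves", "payload": {"plan": [0,0,5,0,0,0,4,0,0,0,3,0,0,0,2,0,0,0,1,0,0,0,0,0,0,0,0,0]}}

```text
time_s: 10.1
ee_pos: [0.4913, -0.2707, 0.1734]
eef_rot: [3.142, -0.0, -0.274]
force: [-0.3, -0.1, -1.9]
grip_width: 0.0216
grip_force: 30.0
```

Emit:
{"api": "apply_moves", "payload": {"plan": [0,0,1,0,0,0,1,0,0,0,0,0,0,0,0,0]}}

```text
time_s: 10.5
ee_pos: [0.4915, -0.2707, 0.1722]
eef_rot: [3.141, -0.001, -0.274]
force: [-2.7, 2.7, 6.8]
grip_width: 0.0221
grip_force: 30.0
```

Emit:
{"api": "apply_moves", "payload": {"plan": [0,0,-0.7,0,0,0,0,0], "squeeze": 5}}

```text
time_s: 10.7
ee_pos: [0.4916, -0.2708, 0.1724]
eef_rot: [3.141, -0.001, -0.274]
force: [1.6, -0.2, 2.5]
grip_width: 0.0219
grip_force: 5.0
```

Emit:
{"api": "apply_moves", "payload": {"plan": [0,0,0,0,0,0,0,0,0,0,0,0,0,0,0,0,0,0,0,0,0,0,0,0,0,0,0,0,0,0,0,0,0,0,0,0,0,0,0,0], "hand": 0.3}}

```text
time_s: 11.7
ee_pos: [0.4913, -0.2706, 0.172]
eef_rot: [-3.142, -0.0, -0.274]
force: [0.1, -0.3, 0.8]
grip_width: 0.0609
grip_force: 0.0
```

Run:
```python
from h import *
c=cap("wrist"); 
cv2.imwrite("pics/w4.png",c["image"][:,:,::-1])
```

```text
(no output)
```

View pics/w4.png

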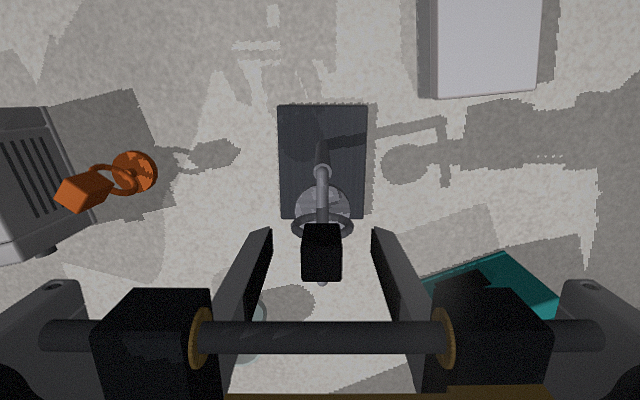

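The plug hangs on the peg and is upright, with its grip at (322,252) between the open fingers and clear of both. I'll rise, and refine the probe position from the saved wrist cloud.

Emit:
{"api": "apply_moves", "payload": {"plan": [0,0,-8,0,0,0,-15,0,0,0,-20,0,0,0,-20,0,0,0,-20,0,0,0,-20,0,0,0,-20,0,0,0,-10,0]}}

```text
time_s: 12.55
ee_pos: [0.4915, -0.2708, 0.3073]
eef_rot: [3.141, -0.003, -0.274]
force: [-0.2, -0.4, 0.0]
grip_width: 0.0611
grip_force: 0.0
```

Run:
```python
from h import *
P=np.load("pics/wrist1.npy").reshape(-1,3)
for nm,z0,z1 in(("top",.155,.163),("rest",.085,.095),("handle",.1,.16)):
    m=(abs(P[:,0]-.57)<.06)&(abs(P[:,1]-.276)<.06)&(P[:,2]>z0)&(P[:,2]<z1);Q=P[m]
    if len(Q)>3: print(nm,len(Q),Q.mean(0).round(4),cv2.minAreaRect((Q[:,:2]*1000).astype(np.float32)))
o=monitor.get_obs();print(o["ee_pos"],o["eef_rot"],o["time_s"])
```

```text
top 461 [0.5709 0.2736 0.1598] ((569.8035278320312, 275.8504638671875), (24.26791000366211, 26.197734832763672), 28.549760818481445)
rest 1442 [0.5723 0.271  0.0904] ((569.3269653320312, 276.2116394042969), (57.65330123901367, 57.404022216796875), 12.786117553710938)
handle 773 [0.5739 0.2679 0.1376] ((569.8203125, 275.5480041503906), (24.461780548095703, 26.825332641601562), 29.19210433959961)
[ 0.4914806  -0.27075806  0.30728138] [ 3.14084973e+00 -2.54507546e-03 -2.74211981e-01] 12.55
```

Emit:
{"api": "apply_moves", "payload": {"plan": [-1,-8,0,0,-3,-20,0,0,-4,-30,0,0,-4,-30,0,0,-4,-30,0,0,-4,-30,0,0,-4,-30,0,0,-4,-30,0,0,-4,-30,0,0,-4,-30,0,0,-4,-30,0,0,-4,-30,0,0,-4,-30,0,0,-4,-30,0,0,-4,-30,0,0,-4,-30,0,0,-4,-30,0,0,-4,-30,0,0,-4,-30,0,0,-1,-10,0,0]}}

```text
time_s: 14.55
ee_pos: [0.5687, 0.2793, 0.3033]
eef_rot: [3.141, 0.002, -0.272]
force: [-0.0, 0.0, -0.3]
grip_width: 0.0609
grip_force: 0.0
```

Emit:
{"api": "apply_moves", "payload": {"plan": [0,0,0,-0.13,0,0,0,-0.13,0,0,0,-0.13,0,0,0,-0.13,0,0,0,-0.13,0,0,0,-0.13,0,0,20,0,0,0,30,0,0,0,0,0,0,0,0,0]}}

```text
time_s: 15.55
ee_pos: [0.5693, 0.2764, 0.2552]
eef_rot: [-3.142, 0.001, 0.506]
force: [1.2, 0.6, 0.0]
grip_width: 0.0607
grip_force: 0.0
```

Run:
```python
from h import *
c=cap("wrist","pics/w5.png"); W=cloud(c); P=W.reshape(-1,3)
for nm,z0,z1 in(("top",.155,.163),("rest",.085,.095)):
    m=(abs(P[:,0]-.57)<.05)&(abs(P[:,1]-.276)<.05)&(P[:,2]>z0)&(P[:,2]<z1);Q=P[m]
    if len(Q)>3: print(nm,len(Q),Q.mean(0).round(4),cv2.minAreaRect((Q[:,:2]*1000).astype(np.float32)))
o=monitor.get_obs();print(o["ee_pos"],o["eef_rot"],o["time_s"])
```

```text
top 608 [0.571  0.2771 0.1599] ((569.6732788085938, 276.4377746582031), (24.47382354736328, 23.957782745361328), 30.2491455078125)
rest 1745 [0.5756 0.2801 0.0903] ((569.602783203125, 276.3803405761719), (56.37919616699219, 56.12788772583008), 12.179790496826172)
[0.56961379 0.27654902 0.25621601] [ 3.14140200e+00 -1.08256328e-03  5.05574725e-01] 15.6
```

Emit:
{"api": "apply_moves", "payload": {"plan": [0,0,15,-0.015,0,0,20,0,0,0,25,0,0,0,25,0,0,0,20,0,0,0,13,0,0,0,7,0,0,0,0,0,0,0,0,0]}}

```text
time_s: 16.5
ee_pos: [0.5699, 0.2769, 0.1311]
eef_rot: [3.141, -0.002, 0.521]
force: [0.7, -0.9, 0.4]
grip_width: 0.0612
grip_force: 0.0
```

Emit:
{"api": "apply_moves", "payload": {"plan": [0,0,0,0,0,0,0,0,0,0,0,0,0,0,0,0,0,0,0,0,0,0,0,0,0,0,0,0,0,0,0,0,0,0,0,0,0,0,0,0], "hand": -1, "squeeze": 35}}

```text
time_s: 17.5
ee_pos: [0.5694, 0.2767, 0.13]
eef_rot: [3.142, -0.0, 0.521]
force: [-0.7, -0.4, -0.4]
grip_width: 0.0237
grip_force: 35.0
```

Emit:
{"api": "apply_moves", "payload": {"plan": [0,0,-5,0,0,0,-10,0,0,0,-15,0,0,0,-20,0,0,0,-25,0,0,0,-25,0,0,0,-25,0,0,0,-20,0,0,0,-5,0,0,0,0,0,0,0,0,0]}}

```text
time_s: 18.6
ee_pos: [0.5691, 0.2765, 0.279]
eef_rot: [-3.141, 0.001, 0.521]
force: [-0.5, 0.5, -1.8]
grip_width: 0.024
grip_force: 35.0
```

Emit:
{"api": "apply_moves", "payload": {"plan": [-4,8,0,0,-8,16,0,0,-8,16,0,0,-8,16,0,0,-8,16,0,0,-8,16,0,0,-8,16,0,0,-8,16,0,0,-8,16,0,0,-8,16,0,0,-8,16,0,0,-8,16,0,0,-8,16,0,0,-3,6.6,0,0,0,0,0,0,0,0,0,0]}}

```text
time_s: 20.2
ee_pos: [0.5828, 0.0465, 0.2799]
eef_rot: [-3.141, -0.0, 0.521]
force: [0.1, 0.5, -0.7]
grip_width: 0.0239
grip_force: 35.0
```

Run:
```python
from h import *
c=cap("wrist","pics/w6.png"); W=cloud(c); P=W.reshape(-1,3)
o=monitor.get_obs();print(o["ee_pos"],o["eef_rot"],o["time_s"])
m=(abs(P[:,0]-.583)<.1)&(abs(P[:,1]-.046)<.1)&(P[:,2]>.095)&(P[:,2]<.105);Q=P[m]
print(len(Q),cv2.minAreaRect((Q[:,:2]*1000).astype(np.float32)))
# rod/handle points
for z0,z1 in((.162,.175),(.175,.19),(.19,.205),(.205,.23),(.24,.30)):
    m=(abs(P[:,0]-.583)<.03)&(abs(P[:,1]-.046)<.03)&(P[:,2]>z0)&(P[:,2]<z1);Q=P[m]
    if len(Q): print(z0,z1,len(Q),Q.mean(0).round(4),np.ptp(Q,0).round(4))
# well rim: region below block top
m=(abs(P[:,0]-.583)<.025)&(abs(P[:,1]-.046)<.025)&(P[:,2]<.095);Q=P[m];print("well",len(Q),Q.mean(0) if len(Q) else 0)
for n in("side","scene"): np.savez(f"pics/{n}6.npz",**{k:np.array(v) for k,v in cap(n).items()})
```

```text
[0.58280489 0.04673397 0.27994078] [-3.14144866e+00 -6.19209257e-05  5.21319430e-01] 20.25
11265 ((582.5403442382812, 45.90630340576172), (130.46664428710938, 130.4525604248047), 87.32439422607422)
0.162 0.175 28 [0.5854 0.0486 0.1689] [0.0037 0.0057 0.0113]
0.175 0.19 50 [0.585  0.0483 0.1823] [0.0062 0.0073 0.0148]
0.19 0.205 50 [0.5852 0.0484 0.1967] [0.0054 0.0067 0.0139]
0.205 0.23 72 [0.5857 0.0487 0.2125] [0.0066 0.0089 0.0105]
0.24 0.3 2846 [0.592  0.0523 0.2791] [0.0246 0.0419 0.0584]
well 325 [0.57437723 0.04133109 0.05623971]
```

View pics/w6.png

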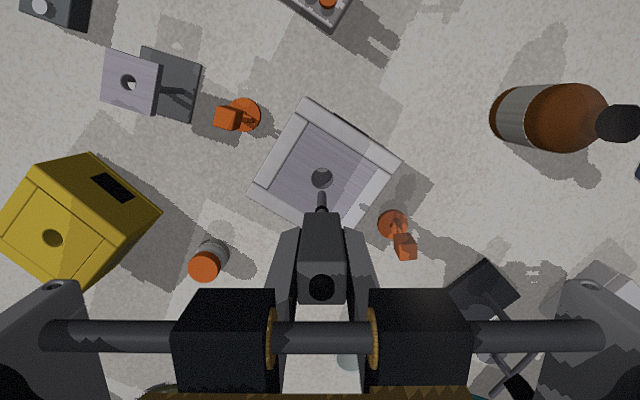

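The wrist view shows the rod tip at (322,205) lined up below the well at (321,178). The rod is vertical, and the offset is about 1 mm. I'll correct that, lower to just above the mouth, and re-check.

Emit:
{"api": "apply_moves", "payload": {"plan": [-0.5,0.6,10,0,0,0,15,0,0,0,15,0,0,0,8,0,0,0,0,0,0,0,0,0,0,0,0,0]}}

```text
time_s: 21.05
ee_pos: [0.583, 0.0455, 0.2327]
eef_rot: [3.141, -0.001, 0.521]
force: [-0.5, 0.0, -1.5]
grip_width: 0.024
grip_force: 35.0
```

Run:
```python
from h import *
o=monitor.get_obs();print(o["ee_pos"],o["eef_rot"],o["time_s"])
for n in("wrist","side","scene"):
    c=cap(n); P=cloud(c).reshape(-1,3)
    cam=-cv2.Rodrigues(np.array(c["rvec"]))[0].T@np.array(c["tvec"]).reshape(3)
    d=cam[:2]-np.array([.583,.046]); d/=np.linalg.norm(d)
    m=(abs(P[:,0]-.583)<.1)&(abs(P[:,1]-.046)<.1)&(P[:,2]>.095)&(P[:,2]<.105);Q=P[m]
    r=cv2.minAreaRect((Q[:,:2]*1000).astype(np.float32)); print(n,"block",np.round(r[0],1),np.round(r[1],1))
    for z0,z1 in((.116,.13),(.13,.15),(.165,.185)):
        m=(abs(P[:,0]-.583)<.014)&(abs(P[:,1]-.046)<.014)&(P[:,2]>z0)&(P[:,2]<z1);Q=P[m]
        if len(Q): print(z0,len(Q),"surf",Q.mean(0).round(4),"axis~",(Q.mean(0)[:2]-d*.0033).round(4))
    if n=="side": cv2.imwrite("pics/s7.png",cv2.resize(c["image"][170:270,250:370,::-1],None,fx=6,fy=6,interpolation=cv2.INTER_CUBIC))
```

```text
[0.5829736  0.04548361 0.23269305] [ 3.14099665e+00 -1.05852261e-03  5.20919100e-01] 21.05
wrist block [582.9  46. ] [130.4 129.7]
0.116 37 surf [0.5855 0.0474 0.1233] axis~ [0.5827 0.0457]
0.13 69 surf [0.5853 0.0473 0.1404] axis~ [0.5825 0.0457]
0.165 37 surf [0.5859 0.0475 0.1671] axis~ [0.583  0.0459]
side block [579.4  46.5] [132.5 129.4]
0.116 6 surf [0.579  0.0495 0.1233] axis~ [0.5809 0.0468]
0.13 19 surf [0.5802 0.0485 0.1401] axis~ [0.5822 0.0459]
0.165 17 surf [0.5792 0.0484 0.1755] axis~ [0.5811 0.0457]
scene block [585.   46.4] [129.9 133.3]
0.116 9 surf [0.5866 0.0458 0.1232] axis~ [0.5834 0.0466]
0.13 10 surf [0.5864 0.0448 0.1403] axis~ [0.5832 0.0455]
0.165 7 surf [0.5867 0.0459 0.169 ] axis~ [0.5835 0.0466]
```

View pics/s7.png

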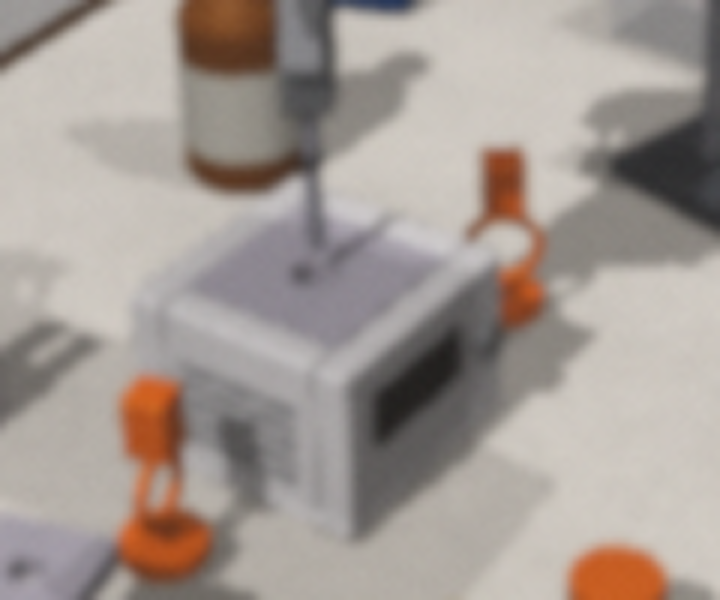

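The side view shows the rod tip at (318,258) and a dark spot at (303,272) in the well. That could be only the shaded part of the well. I'll measure the rim itself by projecting the hole pixels onto the top plane.

Run:
```python
from h import *
def well(W,cam,n):
    P=W.reshape(-1,3); P=P[np.isfinite(P[:,0])]
    t=(.1-cam[2])/(P[:,2]-cam[2]); X=cam+t[:,None]*(P-cam)
    m=(P[:,2]<.096)&(np.hypot(X[:,0]-.5827,X[:,1]-.046)<.03); Q=X[m]
    if len(Q)<5: print(n,len(Q));return
    print(n,len(Q),"mean",Q.mean(0)[:2].round(4),"circ",np.round(cv2.minEnclosingCircle((Q[:,:2]*1000).astype(np.float32)),1) if 0 else cv2.minEnclosingCircle((Q[:,:2]*1000).astype(np.float32)))
def go(c,n):
    cam=-cv2.Rodrigues(np.array(c["rvec"]))[0].T@np.array(c["tvec"]).reshape(3); well(cloud(c),cam,n)
for n in("side","scene"): go(np.load(f"pics/{n}6.npz"),n+"6")
go(cap("wrist"),"wrist")
```

```text
side6 25 mean [0.5796 0.0487] circ ((580.3163452148438, 48.766693115234375), 10.432740211486816)
scene6 67 mean [0.5826 0.0431] circ ((581.34912109375, 45.26387405395508), 28.651676177978516)
wrist 348 mean [0.5846 0.0472] circ ((583.2611694335938, 46.4577522277832), 11.603124618530273)
```

The wrist rim fit gives centre (583.3, 46.5) mm and radius 11.6 mm, against an expected 12, so the rod is within 1 mm. Now I'll lower it.

Emit:
{"api": "apply_moves", "payload": {"plan": [0.6,-0.3,0,0,0,0,4,0,0,0,6,0,0,0,6,0,0,0,6,0,0,0,6,0,0,0,6,0,0,0,6,0,0,0,6,0,0,0,6,0,0,0,5,0,0,0,4,0,0,0,1.7,0,0,0,0,0,0,0,0,0,0,0,0,0]}}

```text
time_s: 22.85
ee_pos: [0.5832, 0.046, 0.1695]
eef_rot: [3.141, -0.0, 0.521]
force: [-0.2, -0.5, -0.6]
grip_width: 0.0239
grip_force: 35.0
```

Run:
```python
from h import *
o=monitor.get_obs();print(o["ee_pos"],o["eef_rot"],o["time_s"],o["force"],o["grip_force"])
c=cap("wrist"); P=cloud(c).reshape(-1,3)
for z0,z1 in((.1,.108),(.108,.126)):
    m=(abs(P[:,0]-.583)<.014)&(abs(P[:,1]-.046)<.014)&(P[:,2]>z0)&(P[:,2]<z1);Q=P[m]
    print(z0,len(Q),Q.mean(0).round(4) if len(Q) else 0)
a=c["image"][100:300,220:420,::-1]; s=cap("side")["image"]
b=s[140:240,270:470,::-1]
cv2.imwrite("pics/f8.png",np.vstack([cv2.resize(a,(390,390)),cv2.resize(b,(390,195))]))
```

```text
[0.58321046 0.04601984 0.16952185] [ 3.14136628e+00 -4.45454760e-04  5.20822065e-01] 22.85 [-0.24855783 -0.46226005 -0.61132957] 34.999714493751526
0.1 250 [0.5891 0.0492 0.1011]
0.108 3 [0.5863 0.0488 0.1087]
```

View pics/f8.png

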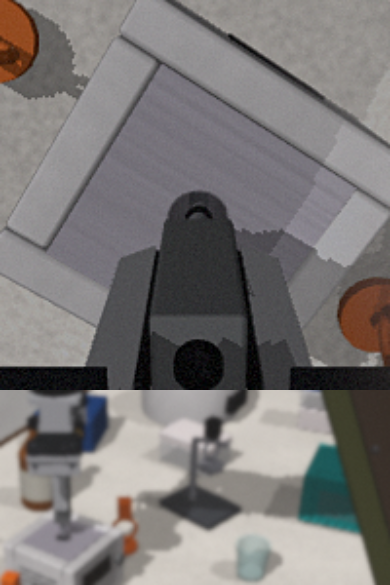

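The picture shows the black band at (200,213) centred in the well mouth at the block top. The plug is still hanging on the peg at (213,430). The tool is still, so I'm handing in.

```bash
python3 -c "
from h import *
print(ctrl.hand_in())"
```

```text
the job is handed in; nothing more can be done
None
```

I handed the job in at about 23 s of the 62 s allowed. The plug hangs released on the peg, and the probe is held upright and still, centred in the well to within about 1 mm with its band level with the block top; the hand-in returned no verdict.

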